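Load a gel plate under the viewer's spring clips

ROBOT

A 6-joint arm with a two-finger parallel gripper is mounted at the origin on the work surface. World frame = base frame: x ahead of the robot, y to its left, z up, the work surface at z = 0. Lengths are in m, angles in rad, forces in N, time in s.
With the tool pointing down it reaches from about 0.425 to 0.95 m from the base axis. Payload 3.5 kg.
Tool frame: the origin (TCP) lies at the very end of the fingers, on their centre line; the grasp point (between the pads) lies 19 mm behind it; z points along the fingers, y is the line along which they close (so a half turn about z gives the same grasp; the last joint's range is limited). The gripper opens to 85 mm and grips with 20 to 120 N. Pads are 22 mm wide; open, the fingers measure 114 mm over their backs; the gripper's body (76 mm by 85 mm) begins 54 mm behind the grasp point. The pads swing forward as they close: fully open they stand 13 mm farther back than shut.
Start: joints at [-1.443, 0.286, 1.577, -0, 1.279, -0.15], TCP at [0.185, -0.649, 0.207] pointing down, gripper open.
Joint ranges: [-2.77, 2.77], [-0.9, 2.22], [0.21, 2.48], [-1.53, 4.67], [0.24, 2.81], [-2.84, 2.84]. Speed limits (rad/s): [2.79, 2.79, 3.14, 3.14, 3.14, 3.14].

INTERFACE

Orientations are given as a unit quaternion [x, y, z, w].
In Python, from plant import ctrl gives the robot as it stands.
- The arm moves only by the tool carry_out, never from a script. Its argument "deltas" is one flat list of numbers, 6 for each row, row after row: the shift along the tool's x, y, z in m, then the turn, a rotation vector about the tool's x, y, z in rad. A call has 1 to 5 rows; each row is the pose to reach, as a shift and turn from the pose commanded when the call began, along the tool's axes at that moment; what a row does not reach only later rows make up. A row lasts 1/8 s, in which the tool goes at most 62.5 mm and 10.7 degrees, less where a joint would pass 70% of its speed; a pose out of reach is approached as far as the arm can. A call with a gripper value outside its range is refused whole. "grip" is the opening in per cent of the stroke, from 0 (shut) to 100 (fully open), set as the call begins (left out, the last holds). The fingers move at their own pace and stop on an object; "grip_force" is the grip in N (left out, the last holds). Time passes only in rows, so rows that repeat a pose let the fingers close. It gives the time, the measured TCP pose, the force, the opening and the grip force at its end, in the units of the state.
- ctrl.get_state(): the state, without advancing time (a new reading comes with each control period).
- ctrl.read_camera(name): name is "side" or "top" or "wrist"; returns (picture, depth): 400x640x3 uint8, red, green, blue; 400x640 float32, m along the optical axis (not along the pixel's ray), 0 where there is no reading.
- ctrl.camera_model(name): a dict with "intrinsics" (3x3 intrinsics, pixels), "extrinsics" (4x4, takes a point from world to camera coordinates); the wrist camera has in their place "hand_eye" (4x4, takes a point from camera to tool coordinates, whose origin is the TCP and whose axes are the flange's). Camera axes: x right, y down, z forward; pixel columns grow to the right and rows downward; lengths in m; the calibration is good to about 2 mm. A picture is of the moment at which its call begins: read the wrist's pose just before it. camera_model takes no time and is no camera call.
- ctrl.sign_off(): hands the job in; it is judged then, once.
Trained networks look in the newest picture that a camera, given by its name, has taken for a name from the list of things; names that differ only in an ending like _2 or _b are one class to them, and where a whole thing is asked for, a point or a joint stands for the part that bears it (a point fixed in the world has none). Each returns a list of dicts, best first, with "score" (0 to 1); they miss things now and then, are a little off and sometimes report something else, mostly with a low value. They report only what shows in the picture. A call takes as long as a camera call. They do not tell look-alikes from the thing itself.
- ctrl.find_in(camera, query): "uv" ([column, row] in pixels, amid what is visible of it).
The state is a dict: "time": time; "qpos": joint angles; "dq": joint speeds; "joint_efforts": joint torques, N m; "eef_pos": TCP position; "tcp_rot": TCP orientation; "contact_force": force on the tool from outside, world axes, zero at the start; "wrist_torque": the same for the moment, N m; "opening": opening from 0.0 (shut) to 1.0 (fully open); "finger_force": force on a finger pad.
Only numpy, scipy, OpenCV 4.12 (cv2) and the standard library are available. Lean on these libraries where they do the work, as an engineer would, in place of code of your own. Each camera call takes 0.05 s, during which the arm holds its last target. There are 200 camera calls.

TASK

Take the blue comb that was left on the gel viewer's stage and stand it on its feet in the white tray. Then bring the amber glass plate, keeping it roughly level, and slide it on the stage, white bead first, under the two spring clips until both ride up over the bead and snap down behind it onto the glass, and let go. Leave the other things on the bench where they are.

Things in the scene. Friction and masses are not known exactly. Their poses are not given: they have to be found in the camera images.
- stage_home (a point): Point on the stage of the fixed gel viewer (white light box 240 x 150 mm, stage with pale blue window 50 mm above the bench) where the middle of the plate's underside belongs when home. +x: the direction in which the plate is slid in, z up. The stage runs from x = -120 to +110 mm; a steel stop at x = 58 mm halts the plate 3 mm beyond nominal home. The viewer's place and yaw vary.
- channel_mouth (a point): Point on the stage surface, on its midline, 50 mm before stage_home (same axes). From here to 60 mm beyond stage_home two aluminium side guides, 8 mm high above the stage, form a channel 85 mm wide; before this point they flare out over 32 mm to a mouth about 93 mm wide. A plate can be set down here from above and then slid in.
- camera_head (a point): Centre of the underside of the viewer's camera head (same axes as stage_home): 64 mm across, 80 mm high, hanging 100 mm above the stage, 2 mm before stage_home. A hand pointing straight down on the plate's fin hits it when the plate is nearly home: lean the hand back towards -x by about 35 to 45 degrees, fingers pointing down and towards +x.
- post_top (a point): Top of the post (18 mm thick, 180 mm tall above the stage) that carries the camera head by a level boom; at stage_home x = 90, y = -62 mm.
- clip_left (a joint): Left spring clip, steel strip 12 mm wide at y = +28 mm from stage_home, hinged at x = 105 mm, nose at x = 41 mm; before the nose a 32 degree ramp rises towards -x to 19 mm above the stage at x = 18 mm. Angle in rad, up positive: 0 empty (nose 4 mm above the stage), about 0.03 on the glass, 0.125 on the bead. Presses about 1.2 N on glass, 2.4 N on the bead; some 10 to 18 N of push takes the bead under both clips.
- clip_right (a joint): Right spring clip, at y = -28 mm, otherwise like the left one.
- plate_fin (a point): Middle of the upright orange fin (30 mm long in x, 10 mm thick in y, 42 mm high) on the loose amber glass plate. It lies 27 mm above the plate's underside and 34 mm behind (-x of) the plate's middle; when home it is at x = -34, z = 27 mm from stage_home. +x along the plate towards the bead end, z up. The fin's top is 48 mm above the underside.
- plate_bead (a point): Middle of the white bead, a round bar 8 mm thick and 80 mm long in y across the leading (+x) end of the glass plate; 51 mm ahead of the plate's middle and 8 mm above its underside. The plate: 110 mm long (x), 80 mm wide, 6 mm thick, about 140 g, lying flat on the bench at the start. Same axes as plate_fin.
- comb_mid (a point): Middle of the grip bar of the loose blue gel comb (35 g): bar 76 mm long (x), 12 mm thick (y), 16 mm high, on two end feet 26 mm wide (y) and 7 mm long; overall 30 mm high, this point 22 mm above the underside. z up. It starts standing on the stage in the channel, roughly along the stage's x.
- tray: White open tray fixed on the bench, 130 mm long (x) by 100 mm wide (y), walls 4 mm thick and 22 mm high, floor 4 mm thick. Origin: centre of its underside, on the bench; z up.
- tube_rack: Pink tube rack, fixed on the bench, 125 x 85 mm (x, y), 24 mm high with a few clear tubes up to 36 mm. Bystander; origin at the centre of its underside. Tray, plate and rack may change places.
- phone: Loose phone lying flat, 148 x 72 x 9 mm (x, y, z). Bystander. Origin: centre of its underside.
- tip_box: Loose blue box with a clear lid, 112 x 82 x 56 mm. Bystander. Origin: centre of its underside.
- stain_bottle: Loose amber bottle with a red cap, 60 mm across, 140 mm high. Bystander. Origin: centre of its underside.
- timer: Loose yellow timer, 60 x 65 x 18 mm. Bystander. Origin: centre of its underside.
- beaker: Loose empty glass beaker, 70 mm across, 90 mm high. Bystander. Origin: centre of its underside.
There are look-alikes about, which are no part of the job. What is shaped like the part that bears plate_fin but purple or yellow is not meant.

How it is judged:
By the outcome, as a careful person would: the job done as asked, in the order asked, and still so for the second after the job is handed in, with the robot touching nothing.
It also fails if it takes over 58 s, if anything falls off the work surface, if the arm or the gripper's body presses on something with over 40 N, if the wrist force passes 120 N, or if a joint passes its speed limit or range.

## Working session

There is one attempt and no reset: what is moved stays moved. The work goes in short steps, Python scripts to look and compute and a tool call to move; the robot and the scene stay as the last step left them, time stands still between calls to the robot, and variables do not carry over. Pictures are saved under pics/ and viewed, at most 13 in all, crops included, and the job is handed in when it is done.

Besides the shell and the picture viewer there is one more tool, called after ">>>" by a JSON object that holds its "method" and its "body". carry_out: Moves the arm, as the interface text tells. Its arguments: {"type":"object","properties":{"deltas":{"type":"array"},"grip":{"type":"number"},"grip_force":{"type":"number"}},"required":["deltas"]}

```bash
mkdir -p pics; ls
cat > h.py <<'E'
import numpy as np, cv2
from scipy.spatial.transform import Rotation as R
from plant import ctrl
def cam2w(name, uv, d, st=None):
    m=ctrl.camera_model(name); K=np.array(m["intrinsics"])
    p=np.linalg.inv(K)@np.array([uv[0],uv[1],1.0])*d
    if "hand_eye" in m:
        p=(np.array(m["hand_eye"])@np.r_[p,1])[:3]
        return R.from_quat(st["tcp_rot"]).apply(p)+st["eef_pos"]
    return (np.linalg.inv(np.array(m["extrinsics"]))@np.r_[p,1])[:3]
def cloud(name,depth,st=None):
    m=ctrl.camera_model(name); K=np.array(m["intrinsics"])
    v,u=np.mgrid[:depth.shape[0],:depth.shape[1]]
    P=np.stack([(u-K[0,2])/K[0,0]*depth,(v-K[1,2])/K[1,1]*depth,depth,np.ones_like(depth)],-1)
    if "hand_eye" in m:
        P=P@np.array(m["hand_eye"]).T
        return R.from_quat(st["tcp_rot"]).apply(P[...,:3].reshape(-1,3)).reshape(P[...,:3].shape)+st["eef_pos"]
    return (P@np.linalg.inv(np.array(m["extrinsics"])).T)[...,:3]
def save(n,a): cv2.imwrite(f"pics/{n}.png",cv2.cvtColor(a,cv2.COLOR_RGB2BGR))
E
python3 - <<'E'
from h import *
for c in ("top","side"):
    a,d=ctrl.read_camera(c); save(c+"0",a); np.savez(c+"0.npz",a=a,d=d)
    C=cloud(c,d)
    for q in ["plate_fin","plate_bead","comb_mid","tray","tube_rack","phone","clip_left","camera_head","stage_home","post_top"]:
        try:
            for r in ctrl.find_in(c,q)[:3]:
                u,v=np.round(r["uv"]).astype(int); print(c,q,(u,v),round(r["score"],2),C[v,u].round(3))
        except Exception as e: print(c,q,e)
s=ctrl.get_state(); print(s["time"],s["eef_pos"],s["tcp_rot"],s["opening"])
for c in ("top","side","wrist"): print(ctrl.camera_model(c))
E
```

```text
pics
top plate_fin (np.int64(436), np.int64(274)) 0.88 [ 0.327 -0.396  0.004]
top plate_fin (np.int64(382), np.int64(241)) 0.83 [ 0.437 -0.21   0.009]
top plate_fin (np.int64(401), np.int64(144)) 0.75 [ 0.792 -0.284  0.003]
top plate_bead (np.int64(262), np.int64(272)) 0.94 [0.323 0.203 0.002]
top plate_bead (np.int64(383), np.int64(240)) 0.88 [ 0.44  -0.214  0.008]
top plate_bead (np.int64(434), np.int64(271)) 0.88 [ 0.337 -0.389  0.006]
top comb_mid (np.int64(268), np.int64(205)) 0.57 [0.543 0.183 0.084]
top tray (np.int64(405), np.int64(195)) 0.7 [ 0.603 -0.296 -0.001]
top tube_rack (np.int64(350), np.int64(198)) 0.69 [ 0.585 -0.097  0.019]
top phone (np.int64(313), np.int64(251)) 0.72 [0.397 0.029 0.016]
top clip_left (np.int64(258), np.int64(199)) 0.33 [0.546 0.205 0.178]
top camera_head (np.int64(259), np.int64(199)) 0.78 [0.545 0.202 0.18 ]
top stage_home (np.int64(257), np.int64(202)) 0.91 [0.538 0.209 0.167]
top post_top (np.int64(258), np.int64(200)) 0.73 [0.542 0.205 0.178]
top post_top (np.int64(268), np.int64(206)) 0.48 [0.541 0.184 0.076]
side plate_fin (np.int64(340), 
[... 1850 characters left out ...]
-0.39307857,  0.46016502, -0.79607625,  0.34050238],
       [ 0.49881487, -0.62058726, -0.60502494,  1.1294422 ],
       [ 0.        ,  0.        ,  0.        ,  1.        ]])}
{'intrinsics': array([[300.42079071,   0.        , 320.96834504],
       [  0.        , 300.42079071, 197.6443484 ],
       [  0.        ,   0.        ,   1.        ]]), 'hand_eye': array([[ 6.05607274e-05, -9.50833355e-01, -3.09702965e-01,
         7.84112471e-02],
       [ 9.99999615e-01, -2.13406408e-04,  8.50733330e-04,
         8.16594345e-04],
       [-8.74998224e-04, -3.09702898e-01,  9.50832977e-01,
        -1.67164808e-01],
       [ 0.00000000e+00,  0.00000000e+00,  0.00000000e+00,
         1.00000000e+00]])}
```

Run:
```python
import cv2
for c,(x0,x1,y0,y1) in dict(top=(180,480,110,310),side=(190,430,150,340)).items():
    im=cv2.imread(f"pics/{c}0.png")[y0:y1,x0:x1]
    s=800/(x1-x0); s=min(s,600/(y1-y0)); cv2.imwrite(f"pics/{c}0c.png",cv2.resize(im,None,fx=s,fy=s,interpolation=cv2.INTER_CUBIC)); print(s)
```

```text
2.6666666666666665
3.1578947368421053
```

View pics/top0c.png

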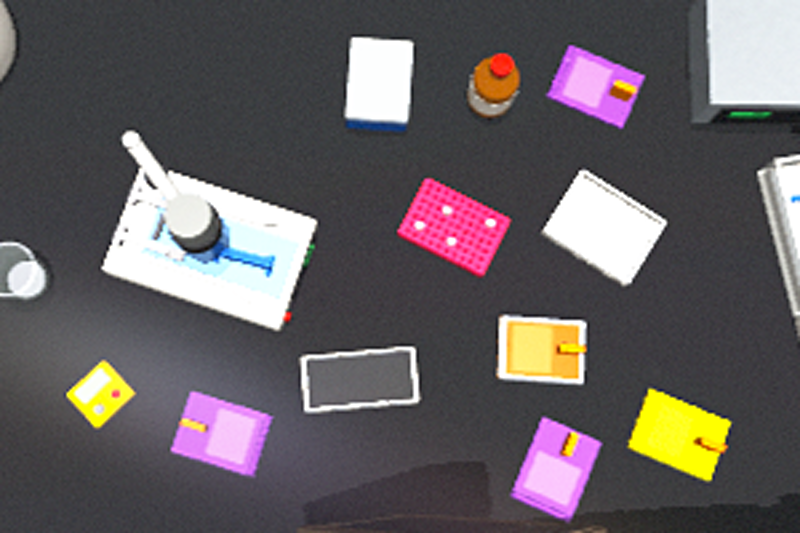

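View pics/side0c.png

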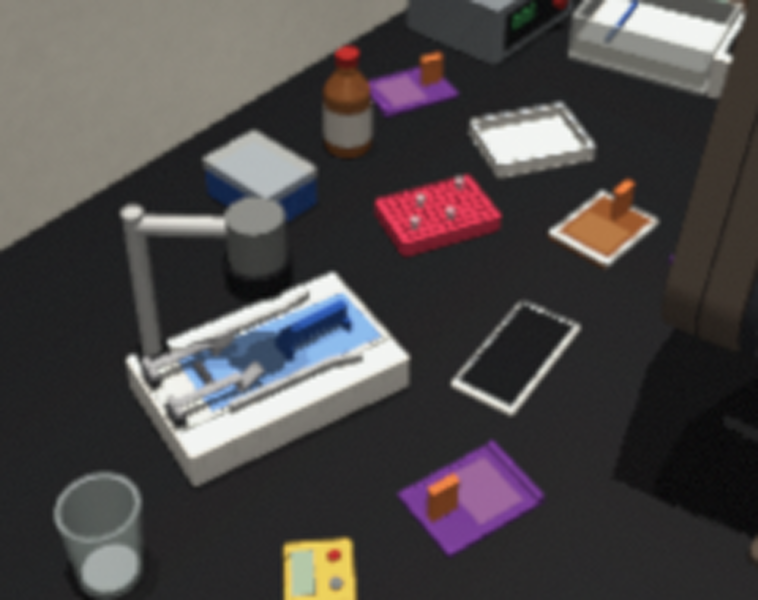

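Candidates for the plate (top camera): amber (383,241); purple (401,144), (262,272), (388,285); yellow (436,274). The amber plate with its orange fin at (0.437,-0.21) matches. Next I measure the geometry and check with a close crop.

Run:
```python
from h import *
f=np.load("top0.npz"); a,d=f["a"],f["d"]; C=cloud("top",d)
hsv=cv2.cvtColor(a,cv2.COLOR_RGB2HSV)
def rect(n,m,hull=True):
    P=C[m][:,:2].astype(np.float32); r=cv2.minAreaRect(P)
    print(n,len(P),"c",np.round(r[0],4),"size",np.round(r[1],4),"ang",round(r[2],2),"z",np.median(C[m][:,2]).round(4))
    return r
def reg(x0,x1,y0,y1): return (C[...,0]>x0)&(C[...,0]<x1)&(C[...,1]>y0)&(C[...,1]<y1)
z=C[...,2]
rect("box",cv2.erode((reg(.38,.7,.02,.4)&(abs(z-.05)<.012)).astype(np.uint8),np.ones((2,2)))>0)
sat=hsv[...,1]
tr=cv2.morphologyEx((reg(.5,.7,-.4,-.2)&(hsv[...,2]>130)&(sat<60)).astype(np.uint8),cv2.MORPH_OPEN,np.ones((2,2)))>0
# rows/cols on tray floor plane
rect("tray",tr)
pl=reg(.36,.52,-.29,-.13)&(hsv[...,2]>100)
rect("plate",pl)
fin=reg(.36,.52,-.30,-.13)&(z>.028); 
if fin.any(): rect("fin",fin)
comb=reg(.4,.65,.05,.35)&(sat>150)&(abs(hsv[...,0].astype(int)-108)<12); r=rect("comb",comb)
P=C[comb]; print("comb z pct",np.percentile(P[:,2],[5,50,90,97]))
top=P[P[:,2]>.07]; 
if len(top)>10:
    c=top.mean(0); w,V=np.linalg.eigh(np.cov((top-c)[:,:2].T)); print(c,V[:,1],np.degrees(np.arctan2(V[1,1],V[0,1])),len(top))
im=a[222:262,360:410]; save("plate_crop",cv2.resize(im,None,fx=10,fy=10,interpolation=cv2.INTER_CUBIC))
```

```text
box 1914 c [0.5603 0.2193] size [0.2375 0.1462] ang 72.83 z 0.0481
tray 1112 c [ 0.4515 -0.1822] size [0.1432 0.5085] ang 51.07 z 0.0041
plate 806 c [ 0.4388 -0.2138] size [0.1179 0.0861] ang 86.99 z 0.0058
fin 32 c [ 0.436  -0.2442] size [0.0099 0.0291] ang 1.79 z 0.047
comb 99 c [0.5423 0.1757] size [0.0739 0.0249] ang 74.5 z 0.0774
comb z pct [0.05479091 0.07740113 0.08215405 0.08439641]
[0.54169366 0.17647654 0.07888196] [0.23604855 0.97174126] 76.34656059079202 77
```

View pics/plate_crop.png

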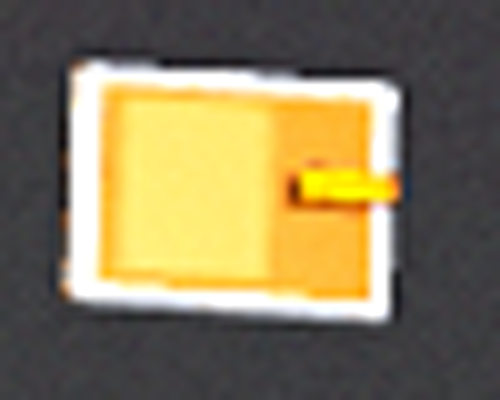

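The crop shows the amber plate with its orange fin at the right (-y) end at crop (345,187), i.e. top px (394,241). The bead end is on the left, so the plate's +x points to about world +y. I'll add a planning helper and look with the wrist camera on the way.

```bash
cat >> h.py <<'E'
def rot(yaw,lean=0):
    "tool x at yaw (deg) when straight down; lean back by lean deg (fingers point down and to yaw)"
    c,s=np.cos(np.radians(yaw)),np.sin(np.radians(yaw))
    B=np.array([[c,s,0],[s,-c,0],[0,0,-1.]]).T
    return R.from_matrix(B)*R.from_rotvec([0,np.radians(lean),0])
def plan(tg,start=None,vmax=.055,amax=9.5):
    "tg: list of (tcp pos, Rotation[, minrows]); prints rows for carry_out"
    if start is None:
        s=ctrl.get_state(); start=(np.array(s["eef_pos"]),R.from_quat(s["tcp_rot"]))
    p,r=start; W=[]
    for t in tg:
        q,rr=np.array(t[0],float),t[1]; dv=(r.inv()*rr).as_rotvec()
        n=max(1,int(np.ceil(max(np.linalg.norm(q-p)/vmax,np.degrees(np.linalg.norm(dv))/amax))),t[2] if len(t)>2 else 1)
        W+=[(p+(q-p)*k/n, r*R.from_rotvec(dv*k/n)) for k in range(1,n+1)]; p,r=q,rr
    p,r=start
    for i in range(0,len(W),5):
        rows=[]
        for q,rr in W[i:i+5]:
            rows.append(np.r_[r.inv().apply(q-p).round(4),(r.inv()*rr).as_rotvec().round(3)]+0)
        print("["+",".join(f"{v:g}" for v in np.concatenate(rows))+"]")
        x=rows[-1]; p,r=p+r.apply(x[:3]),r*R.from_rotvec(x[3:])
E
python3 - <<'E'
from h import *
plan([((.43,-.40,.2),rot(52)),((.45,-.17,.16),rot(87))])
E
```

```text
[0.0434,-0.0246,0.001,0,0,-0.09,0.0868,-0.0493,0.002,0,0,-0.18,0.1302,-0.0739,0.0031,0,0,-0.27,0.1736,-0.0985,0.0041,0,0,-0.36,0.217,-0.1231,0.0051,0,0,-0.45]
[0.0498,-0.0033,0.001,0,0,-0.09,0.0996,-0.0066,0.002,0,0,-0.18,0.1332,-0.0383,0.01,0,0,-0.302,0.1668,-0.07,0.018,0,0,-0.424,0.2003,-0.1017,0.026,0,0,-0.546]
[0.0452,-0.0096,0.008,0,0,-0.122,0.0903,-0.0192,0.016,0,0,-0.245]
```

>>> {"method": "carry_out", "body": {"deltas": [0.043, -0.025, 0.001, 0, 0, -0.09, 0.087, -0.049, 0.002, 0, 0, -0.18, 0.13, -0.074, 0.003, 0, 0, -0.27, 0.174, -0.098, 0.004, 0, 0, -0.36, 0.217, -0.123, 0.005, 0, 0, -0.45]}}

```text
time: 1.72
eef_pos: [0.3611, -0.4701, 0.2023]
tcp_rot: [0.934, 0.357, 0.0, 0.0]
contact_force: [-0.4, -0.3, 0.1]
opening: 1.0
finger_force: 0.0
```

>>> {"method": "carry_out", "body": {"deltas": [0.05, -0.003, 0.001, 0, 0, -0.09, 0.1, -0.007, 0.002, 0, 0, -0.18, 0.133, -0.038, 0.01, 0, 0, -0.3, 0.167, -0.07, 0.018, 0, 0, -0.424, 0.2, -0.102, 0.026, 0, 0, -0.546]}}

```text
time: 2.35
eef_pos: [0.4417, -0.2606, 0.1761]
tcp_rot: [0.803, 0.596, 0.0, 0.0]
contact_force: [-0.0, 0.0, 0.6]
opening: 1.001
finger_force: 0.0
```

>>> {"method": "carry_out", "body": {"deltas": [0.045, -0.01, 0.008, 0, 0, -0.122, 0.09, -0.019, 0.016, 0, 0, -0.245, 0.09, -0.019, 0.016, 0, 0, -0.245]}}

```text
time: 2.72
eef_pos: [0.4493, -0.1678, 0.1594]
tcp_rot: [0.724, 0.69, -0.0, -0.001]
contact_force: [0.2, -0.6, 0.6]
opening: 1.0
finger_force: 0.0
```

Run:
```python
from h import *
s=ctrl.get_state(); a,d=ctrl.read_camera("wrist"); save("w1",a); C=cloud("wrist",d,s); np.savez("w1.npz",a=a,d=d,C=C)
hsv=cv2.cvtColor(a,cv2.COLOR_RGB2HSV)
for q in ["plate_fin","plate_bead"]:
    for r in ctrl.find_in("wrist",q)[:2]:
        u,v=np.round(r["uv"]).astype(int); print(q,u,v,round(r["score"],2),C[v,u].round(4))
reg=(abs(C[...,0]-.44)<.09)&(abs(C[...,1]+.21)<.1)&(d>0)
z=C[...,2]
m=reg&(z>.035)&(z<.06); P=C[m]; r=cv2.minAreaRect(P[:,:2].astype(np.float32)); print("fin",len(P),r,np.median(P[:,2]))
m=reg&(z>.003)&(z<.015)&(hsv[...,2]>90); P=C[m]; r=cv2.minAreaRect(P[:,:2].astype(np.float32)); print("plate",len(P),r,np.median(P[:,2]))
b=reg&(abs(z)<.002); print("bench z",np.median(z[reg&(hsv[...,2]<70)]))
plan([((.47,0,.19),rot(80)),((.555,.22,.21),rot(73,0))])
```

```text
plate_fin 611 266 0.91 [ 0.7932 -0.2972  0.0066]
plate_fin 178 228 0.8 [ 0.2801 -0.2227  0.0069]
plate_bead 313 212 0.88 [ 0.4374 -0.2098  0.0084]
plate_bead 179 227 0.66 [ 0.2814 -0.2216  0.0067]
fin 297 ((0.43474841117858887, -0.24583794176578522), (0.02956014685332775, 0.009635928086936474), 86.99568939208984) 0.04808643951126024
plate 6198 ((0.44943469762802124, -0.21350440382957458), (0.11144579946994781, 0.10647907853126526), 87.12166595458984) 0.006789820558371865
bench z 0.2586773759008475
[0.043,0.0027,-0.0074,0,0,0.03,0.0861,0.0054,-0.0147,0.001,0,0.061,0.1291,0.0081,-0.0221,0.001,0.001,0.091,0.1721,0.0109,-0.0295,0.001,0.001,0.122,0.2169,0.0255,-0.0335,0.001,0.001,0.146]
[0.0465,0.008,-0.004,0,0,0.025,0.093,0.0159,-0.008,0,0,0.049,0.1395,0.0239,-0.012,0,0,0.073,0.186,0.0319,-0.016,0,0,0.098]
```

View pics/w1.png

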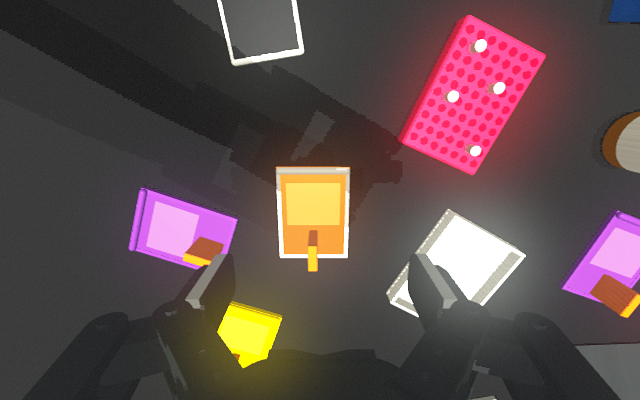

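Wrist picture: amber plate at (313,212), fin at (313,250) pointing image-down (-y), bead bar at the top (313,170). Tray at (455,260), rack at (475,95). Next I look at the stage from its open end.

Run:
```python
from h import *
f=np.load("w1.npz"); a,C=f["a"],f["C"]; hsv=cv2.cvtColor(a,cv2.COLOR_RGB2HSV)
m=(hsv[...,2]>225)&(hsv[...,1]<30)&(abs(C[...,0]-.603)<.1)&(abs(C[...,1]+.3)<.1)&(abs(C[...,2]-.006)<.006)
m=cv2.morphologyEx(m.astype(np.uint8),cv2.MORPH_OPEN,np.ones((3,3)))>0
r=cv2.minAreaRect(C[m][:,:2].astype(np.float32)); print("tray floor",m.sum(),r,np.median(C[m][:,2]))
m=(abs(C[...,0]-.603)<.1)&(abs(C[...,1]+.3)<.1)&(abs(C[...,2]-.022)<.003)&(hsv[...,1]<60)
m&=np.arange(400)[:,None]<300
r=cv2.minAreaRect(C[m][:,:2].astype(np.float32)); print("tray rim",m.sum(),r,np.median(C[m][:,2]))
plan([((.516,.077,.17),rot(73,0))])
```

```text
tray floor 3426 ((0.6039841175079346, -0.3007585108280182), (0.12055952847003937, 0.08368362486362457), 58.10013961791992) 0.004520783279262655
tray rim 890 ((0.6005129218101501, -0.2937900424003601), (0.12467780709266663, 0.10147725045681), 58.139190673828125) 0.022002554252892007
[0.0503,0.0105,-0.0019,0,0,0.049,0.1006,0.0211,-0.0038,0,0,0.098,0.1509,0.0316,-0.0057,0.001,0.001,0.146,0.2012,0.0422,-0.0076,0.001,0.001,0.195,0.2514,0.0527,-0.0095,0.001,0.001,0.244]
```

>>> {"method": "carry_out", "body": {"deltas": [0.05, 0.01, -0.002, 0, 0, 0.049, 0.1, 0.021, -0.004, 0, 0, 0.098, 0.151, 0.032, -0.006, 0, 0, 0.146, 0.201, 0.042, -0.008, 0, 0, 0.195, 0.251, 0.053, -0.01, 0, 0, 0.244], "grip": 36}}

```text
time: 3.5
eef_pos: [0.5171, 0.0775, 0.1709]
tcp_rot: [0.805, 0.593, 0.001, 0.001]
contact_force: [0.6, -0.7, 0.5]
opening: 0.36
finger_force: 0.0
```

>>> {"method": "carry_out", "body": {"deltas": [0, 0, 0, 0, 0, 0]}}

```text
time: 3.62
eef_pos: [0.5172, 0.0788, 0.1709]
tcp_rot: [0.803, 0.596, 0.001, 0.0]
contact_force: [0.1, -0.4, -1.0]
opening: 0.358
finger_force: 0.0
```

Run:
```python
from h import *
s=ctrl.get_state(); a,d=ctrl.read_camera("wrist"); save("w2",a); C=cloud("wrist",d,s); np.savez("w2.npz",a=a,d=d,C=C)
print(s["time"],s["eef_pos"],s["opening"],s["qpos"].round(3) if hasattr(s["qpos"],"round") else s["qpos"])
hsv=cv2.cvtColor(a,cv2.COLOR_RGB2HSV); z=C[...,2]
reg=(abs(C[...,0]-.55)<.16)&(abs(C[...,1]-.2)<.18)&(d>0)
m=reg&(abs(z-.05)<.006); P=C[m]; print("box",len(P),cv2.minAreaRect(P[:,:2].astype(np.float32)),np.median(z[m]))
m=reg&(z>.074)&(z<.086)&(hsv[...,1]>140)&(abs(hsv[...,0].astype(int)-108)<14); P=C[m]; print("comb",len(P),cv2.minAreaRect(P[:,:2].astype(np.float32)),np.median(z[m]))
```

```text
3.625 [0.51717113 0.07879641 0.17088387] 0.3578080911981541 [-0.043 -0.018  1.983  0.     1.175  0.251]
box 20417 ((0.5439944267272949, 0.16863858699798584), (0.12999749183654785, 0.1494145393371582), 72.55957794189453) 0.04983933562536122
comb 1244 ((0.5406554341316223, 0.17463740706443787), (0.07520891726016998, 0.011779160238802433), 76.04222106933594) 0.08026274465116595
```

View pics/w2.png

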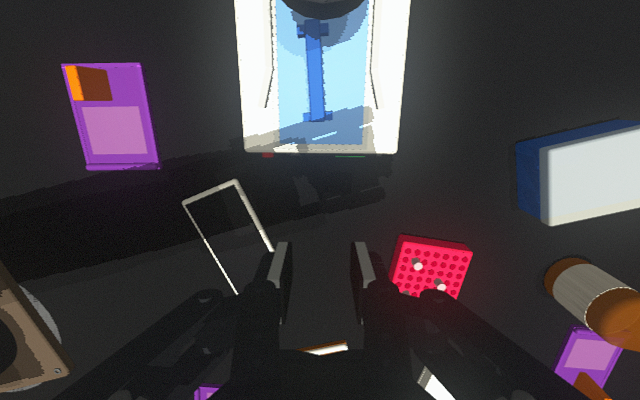

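Wrist picture: comb bar runs from (315,30) to (318,115) in the channel, camera head at (320,8), stage front edge along row ~153. Next is a comb grasp with a 30° lean, 14 mm behind its middle.

Run:
```python
from h import *
C=np.load("w2.npz")["C"]; th=np.radians(72.7); u=np.array([np.cos(th),np.sin(th)]); v=np.array([-u[1],u[0]]); H=np.array([.5604,.2205])
X=(C[...,:2]-H)@u; Y=(C[...,:2]-H)@v; z=C[...,2]; 
g=(z>.0555)&(z<.061)&(X>-.12)&(X<-.0)&(abs(Y)<.06)&(abs(Y)>.03)
for lo in np.arange(-.09,-.0,.01):
    k=g&(X>=lo)&(X<lo+.01); print(round(lo,3),[ (len(q),np.percentile(q,[3,97]).round(4)) if len(q)>3 else len(q) for q in (Y[k&(Y<0)],Y[k&(Y>0)])])
e=(abs(z-.05)<.003)&(abs(Y)<.06); print("front",[np.percentile(X[e&(abs(Y-y)<.01)],.3).round(4) for y in (-.05,-.02,.02,.05)])
e=(abs(z-.05)<.003)&(X>-.12)&(X<-.09); print("sides",np.percentile(Y[e],[.3,99.7]))
plan([((.5287,.1266,.1365),rot(76,30)),((.5396,.1702,.0585),rot(76,30),4)])
```

```text
-0.09 [0, 0]
-0.08 [(56, array([-0.0553, -0.0492])), (55, array([0.0502, 0.0564]))]
-0.07 [(92, array([-0.0539, -0.0468])), (92, array([0.0474, 0.0545]))]
-0.06 [(100, array([-0.051 , -0.0441])), (99, array([0.0449, 0.0517]))]
-0.05 [(95, array([-0.0484, -0.0422])), (90, array([0.0428, 0.0491]))]
-0.04 [(97, array([-0.0481, -0.0423])), (101, array([0.0427, 0.0485]))]
-0.03 [(103, array([-0.048 , -0.0422])), (96, array([0.0427, 0.0482]))]
-0.02 [(103, array([-0.0481, -0.0424])), (109, array([0.0425, 0.0483]))]
-0.01 [(108, array([-0.0481, -0.0423])), (108, array([0.0427, 0.0485]))]
front [np.float64(-0.1169), np.float64(-0.1163), np.float64(-0.1164), np.float64(-0.1167)]
sides [-0.29331887  0.07267136]
[0.0126,-0.0007,0.0085,0.004,0.131,-0.012,0.0253,-0.0014,0.017,0.007,0.262,-0.025,0.0379,-0.0021,0.0255,0.011,0.393,-0.037,0.0506,-0.0028,0.034,0.014,0.524,-0.049,0.0618,-0.0034,0.0535,0.014,0.524,-0.049]
[0,0,0.0225,0,0,0,0,0,0.045,0,0,0,0,0,0.0675,0,0,0]
```

>>> {"method": "carry_out", "body": {"deltas": [0.013, -0.001, 0.008, 0.004, 0.131, -0.012, 0.025, -0.001, 0.017, 0.007, 0.262, -0.025, 0.038, -0.002, 0.025, 0.011, 0.393, -0.037, 0.051, -0.003, 0.034, 0.014, 0.524, -0.049]}}

```text
time: 4.18
eef_pos: [0.5288, 0.1249, 0.1366]
tcp_rot: [0.762, 0.593, 0.206, -0.159]
contact_force: [0.7, -0.1, -0.5]
opening: 0.362
finger_force: 0.0
```

>>> {"method": "carry_out", "body": {"deltas": [0, 0, 0, 0, 0, 0]}}

```text
time: 4.3
eef_pos: [0.5267, 0.1244, 0.1342]
tcp_rot: [0.764, 0.592, 0.202, -0.16]
contact_force: [-0.3, 0.2, 1.3]
opening: 0.359
finger_force: 0.0
```

Run:
```python
from h import *
s=ctrl.get_state(); print(s["eef_pos"],s["qpos"])
plan([((.5396,.1702,.0585),rot(76,30),4)])
a,d=ctrl.read_camera("wrist"); C=cloud("wrist",d,s); hsv=cv2.cvtColor(a,cv2.COLOR_RGB2HSV); z=C[...,2]; save("w3",a)
m=(d>0)&(z>.074)&(z<.086)&(hsv[...,1]>140)&(abs(hsv[...,0].astype(int)-108)<14)&(abs(C[...,1]-.17)<.06); P=C[m]; print("comb",len(P),cv2.minAreaRect(P[:,:2].astype(np.float32)),np.median(z[m]))
```

```text
[0.52673889 0.12436345 0.1341508 ] [-0.22203953  0.00756356  2.10341022  0.59415093  1.09940536 -0.26489759]
[0.0009,0.0004,0.0223,0,0,-0.002,0.0018,0.0007,0.0447,-0.001,0.001,-0.004,0.0026,0.0011,0.067,-0.001,0.001,-0.006,0.0035,0.0015,0.0893,-0.001,0.001,-0.008]
comb 1140 ((0.5404900312423706, 0.17420542240142822), (0.07437985390424728, 0.011495587415993214), 75.85326385498047) 0.08028973998035421
```

>>> {"method": "carry_out", "body": {"deltas": [0.001, 0, 0.022, 0, 0, 0, 0.002, 0.001, 0.045, 0, 0, 0, 0.003, 0.001, 0.067, 0, 0, 0, 0.003, 0.001, 0.088, 0, 0, -0.006, 0.003, 0.001, 0.088, 0, 0, -0.006]}}

```text
time: 4.97
eef_pos: [0.5397, 0.1723, 0.0611]
tcp_rot: [0.76, 0.597, 0.203, -0.159]
contact_force: [-0.2, 0.5, 0.0]
opening: 0.363
finger_force: 0.0
```

Run:
```python
from h import *
s=ctrl.get_state(); print(s["eef_pos"],s["contact_force"])
plan([((.5396,.1702,.0585),rot(76,30),1)])
```

```text
[0.53966664 0.17225486 0.06110716] [-0.1931871   0.54442647  0.00349481]
[-0.003,0.0004,0.0013,-0.002,0.001,0.005]
```

>>> {"method": "carry_out", "body": {"deltas": [-0.002, 0, 0.001, 0, 0, 0, -0.002, 0, 0.001, 0, 0, 0, -0.002, 0, 0.001, 0, 0, 0, -0.002, 0, 0.001, 0, 0, 0], "grip": 0, "grip_force": 35}}

```text
time: 5.48
eef_pos: [0.5408, 0.1704, 0.0608]
tcp_rot: [0.76, 0.596, 0.205, -0.158]
contact_force: [0.2, -1.6, 4.3]
opening: 0.089
finger_force: 35.4
```

Run:
```python
from h import *
s=ctrl.get_state(); print(s["eef_pos"],s["contact_force"],s["opening"],s["finger_force"])
p=np.array(s["eef_pos"]); r=R.from_quat(s["tcp_rot"])
np.save("g.npy",np.r_[p,s["tcp_rot"]])
print("yaw", np.degrees(np.arctan2(*r.apply([1,0,0])[[1,0]])), "tilt",np.degrees(np.arccos(-r.apply([0,0,1])[2])))
# comb in tool frame at grasp, assuming it did not move: mid (.5406,.1744,.072)
off=r.inv().apply(np.array([.5406,.1744,.072])-p); print("off",off)
rt=rot(58,30); T=np.array([.603,-.299,.026])-rt.apply(off); print("tray tcp",T)
up=p-.075*r.apply([0,0,1])
# via: up, over rack, above tray
plan([(up,r),((.52,.0,.20),rot(70,30)),((.56,-.18,.20),rot(62,30)),(T+[0,0,.1],rt)])
```

```text
[0.54084272 0.1703779  0.06082998] [ 0.18210585 -1.6312177   4.27939637] 0.08891841905062253 35.365771148353815
yaw 76.34074931833493 tilt 30.04335356638867
off [ 0.00892575 -0.00114288 -0.00774792]
tray tcp [ 0.60192587 -0.30287568  0.01482723]
[0,0,-0.0375,0,0,0,0,0,-0.075,0,0,0,-0.026,0.007,-0.1186,-0.017,0,0.032,-0.0519,0.0141,-0.1621,-0.033,-0.001,0.064,-0.0779,0.0211,-0.2057,-0.05,-0.001,0.096]
[-0.0337,0.0248,-0.0194,-0.017,0,0.03,-0.0673,0.0496,-0.0389,-0.035,0,0.06,-0.101,0.0744,-0.0583,-0.052,0,0.091,-0.1346,0.0992,-0.0777,-0.07,0,0.121,-0.178,0.1264,-0.07,-0.081,0,0.141]
[-0.0392,0.0322,0.0102,-0.012,0,0.02,-0.0784,0.0645,0.0203,-0.024,0,0.04]
```

>>> {"method": "carry_out", "body": {"deltas": [0, 0, -0.03, 0, 0, 0, 0, 0, -0.075, 0, 0, 0, -0.026, 0.007, -0.119, -0.017, 0, 0.032, -0.052, 0.014, -0.162, -0.033, 0, 0.064, -0.078, 0.021, -0.206, -0.05, 0, 0.096]}}

```text
time: 6.1
eef_pos: [0.5182, -0.0007, 0.1992]
tcp_rot: [0.792, 0.553, 0.211, -0.15]
contact_force: [1.3, -0.0, -0.6]
opening: 0.09
finger_force: 34.1
```

>>> {"method": "carry_out", "body": {"deltas": [-0.034, 0.025, -0.019, -0.017, 0, 0.03, -0.067, 0.05, -0.039, -0.035, 0, 0.06, -0.101, 0.074, -0.058, -0.052, 0, 0.091, -0.135, 0.099, -0.078, -0.07, 0, 0.121, -0.178, 0.126, -0.07, -0.081, 0, 0.141]}}

```text
time: 6.72
eef_pos: [0.5741, -0.2232, 0.1721]
tcp_rot: [0.834, 0.488, 0.223, -0.13]
contact_force: [0.1, 0.2, 0.4]
opening: 0.088
finger_force: 34.3
```

>>> {"method": "carry_out", "body": {"deltas": [-0.039, 0.032, 0.01, -0.012, 0, 0.02, -0.078, 0.064, 0.02, -0.024, 0, 0.04, -0.078, 0.064, 0.02, -0.024, 0, 0.04]}}

```text
time: 7.1
eef_pos: [0.5986, -0.3027, 0.1085]
tcp_rot: [0.846, 0.466, 0.225, -0.13]
contact_force: [-0.0, 0.8, -0.2]
opening: 0.085
finger_force: 34.1
```

Run:
```python
from h import *
s=ctrl.get_state(); print(s["eef_pos"],s["contact_force"],s["opening"],s["finger_force"],s["qpos"])
a,d=ctrl.read_camera("wrist"); C=cloud("wrist",d,s); save("w4",a)
hsv=cv2.cvtColor(a,cv2.COLOR_RGB2HSV); z=C[...,2]
p=np.array(s["eef_pos"])
m=(d>0)&(hsv[...,1]>140)&(abs(hsv[...,0].astype(int)-108)<14)&(np.linalg.norm(C-p,axis=-1)<.09); P=C[m]
print("comb",len(P),cv2.minAreaRect(P[:,:2].astype(np.float32)),np.percentile(P[:,2],[2,50,98])-p[2])
m=(hsv[...,2]>215)&(hsv[...,1]<35)&(abs(C[...,0]-.603)<.1)&(abs(C[...,1]+.3)<.1)&(abs(z-.006)<.006)
if m.sum()>50: print("floor",m.sum(),cv2.minAreaRect(C[m][:,:2].astype(np.float32)))
rt=rot(58,30); T=np.array([.6019,-.3029,.0148])
plan([(T+[0,0,.003],rt)],vmax=.03)
```

```text
[ 0.59859781 -0.30267898  0.10853616] [-0.03012251  0.8233767  -0.1925641 ] 0.08494703286013715 34.125898350030184 [-0.82229467  0.41620487  1.67030861  0.53044965  1.25934693 -0.47806513]
comb 1109 ((0.5997727513313293, -0.2986184358596802), (0.0751214548945427, 0.024556346237659454), 57.041648864746094) [-0.00228019  0.01525841  0.02134568]
floor 5898 ((0.6057934165000916, -0.29404109716415405), (0.1303771287202835, 0.10058058053255081), 58.0853385925293)
[-0.0116,0.0009,0.0202,-0.002,0,-0.001,-0.0231,0.0018,0.0403,-0.003,-0.001,-0.002,-0.0347,0.0027,0.0605,-0.005,-0.001,-0.003,-0.0463,0.0036,0.0806,-0.007,-0.001,-0.004]
```

View pics/w4.png

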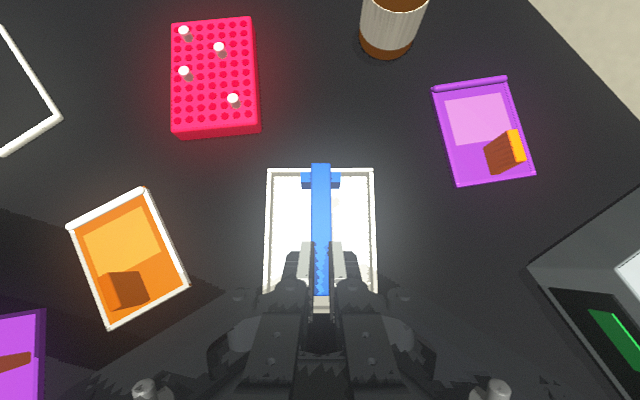

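Comb held upright over the tray: bar from (320,165) to (320,300), tray from (265,170) to (375,295). I'll lower it.

>>> {"method": "carry_out", "body": {"deltas": [-0.01, 0.001, 0.023, 0, 0, 0, -0.02, 0.001, 0.045, 0, 0, 0, -0.031, 0.002, 0.065, 0, 0, 0, -0.041, 0.002, 0.082, 0, 0, 0, -0.041, 0.002, 0.082, 0, 0, 0]}}

```text
time: 7.78
eef_pos: [0.6036, -0.2968, 0.0193]
tcp_rot: [0.845, 0.468, 0.225, -0.129]
contact_force: [0.1, 0.9, -1.0]
opening: 0.088
finger_force: 34.5
```

Run:
```python
from h import *
s=ctrl.get_state(); print(s["eef_pos"],s["contact_force"],s["opening"])
```

```text
[ 0.60357362 -0.29682775  0.01933362] [ 0.12880221  0.94264699 -0.96202917] 0.08801093896263154
```

>>> {"method": "carry_out", "body": {"deltas": [-0.001, 0, 0.002, 0, 0, 0, -0.002, 0, 0.0035, 0, 0, 0, -0.0025, 0, 0.0045, 0, 0, 0, -0.0025, 0, 0.0045, 0, 0, 0]}}

```text
time: 8.28
eef_pos: [0.6051, -0.2984, 0.0173]
tcp_rot: [0.845, 0.468, 0.226, -0.126]
contact_force: [-0.4, -0.6, -1.5]
opening: 0.087
finger_force: 34.7
```

>>> {"method": "carry_out", "body": {"deltas": [-0.001, 0, 0.002, 0, 0, 0, -0.002, 0, 0.0035, 0, 0, 0, -0.002, 0, 0.0035, 0, 0, 0]}}

```text
time: 8.65
eef_pos: [0.6054, -0.2984, 0.0149]
tcp_rot: [0.844, 0.469, 0.227, -0.127]
contact_force: [-2.8, 0.1, 6.5]
opening: 0.09
finger_force: 38.6
```

>>> {"method": "carry_out", "body": {"deltas": [0.001, 0, -0.001, 0, 0, 0, 0.001, 0, -0.001, 0, 0, 0, 0.001, 0, -0.001, 0, 0, 0, 0.001, 0, -0.001, 0, 0, 0], "grip": 36}}

```text
time: 9.15
eef_pos: [0.605, -0.2977, 0.0139]
tcp_rot: [0.845, 0.468, 0.226, -0.127]
contact_force: [-1.0, 0.2, -0.6]
opening: 0.357
finger_force: 0.0
```

>>> {"method": "carry_out", "body": {"deltas": [0, 0, -0.02, 0, 0, 0, 0, 0, -0.05, 0, 0, 0, 0, 0, -0.09, 0, 0, 0, 0, 0, -0.13, 0, 0, 0]}}

```text
time: 9.65
eef_pos: [0.5704, -0.3543, 0.1293]
tcp_rot: [0.845, 0.468, 0.226, -0.126]
contact_force: [0.2, -0.5, 0.3]
opening: 0.361
finger_force: 0.0
```

Run:
```python
from h import *
s=ctrl.get_state(); print(s["eef_pos"],s["contact_force"],s["opening"])
a,d=ctrl.read_camera("wrist"); C=cloud("wrist",d,s); save("w5",a)
hsv=cv2.cvtColor(a,cv2.COLOR_RGB2HSV); z=C[...,2]
m=(d>0)&(hsv[...,1]>140)&(abs(hsv[...,0].astype(int)-108)<14)&(abs(C[...,0]-.603)<.07)&(abs(C[...,1]+.3)<.07); P=C[m]
print("comb",len(P),cv2.minAreaRect(P[:,:2].astype(np.float32)),np.percentile(P[:,2],[2,50,98]))
pl=np.array([.4347,-.2458,0]); u=np.array([np.cos(np.radians(87)),np.sin(np.radians(87)),0])
rt=rot(87,43); G=pl-.003*u+[0,0,.032]; T=G+.019*rt.apply([0,0,1]); print("T",T)
pre=T-.08*rt.apply([0,0,1]); print("pre",pre)
plan([((.52,-.36,.16),rot(72,38)),(pre,rt)])
```

```text
[ 0.57039348 -0.35430027  0.12926697] [ 0.1619288  -0.45298806  0.2653688 ] 0.361449039008081
comb 929 ((0.6073293685913086, -0.2946557104587555), (0.07498295605182648, 0.024124428629875183), 58.380592346191406) [0.01756393 0.03411022 0.03571249]
T [ 0.43522116 -0.23585568  0.01810428]
pre [ 0.43236572 -0.29034077  0.07661258]
[-0.0061,-0.0214,-0.0179,0.072,0.072,-0.1,-0.0122,-0.0428,-0.0358,0.144,0.144,-0.2,-0.0222,-0.0801,-0.0099,0.199,0.172,-0.268,-0.0323,-0.1174,0.0161,0.254,0.2,-0.337,-0.0423,-0.1548,0.042,0.309,0.228,-0.405]
```

>>> {"method": "carry_out", "body": {"deltas": [-0.006, -0.021, -0.018, 0.072, 0.072, -0.1, -0.012, -0.043, -0.036, 0.144, 0.144, -0.2, -0.022, -0.08, -0.01, 0.2, 0.172, -0.268, -0.032, -0.117, 0.016, 0.254, 0.2, -0.337, -0.042, -0.155, 0.042, 0.309, 0.228, -0.405]}}

```text
time: 10.32
eef_pos: [0.4303, -0.2844, 0.07]
tcp_rot: [0.673, 0.64, 0.266, -0.257]
contact_force: [-0.7, -0.2, 0.0]
opening: 0.362
finger_force: 0.0
```

>>> {"method": "carry_out", "body": {"deltas": [0, 0, 0, 0, 0, 0]}}

```text
time: 10.45
eef_pos: [0.4294, -0.282, 0.0682]
tcp_rot: [0.674, 0.638, 0.266, -0.261]
contact_force: [0.7, 0.3, 0.8]
opening: 0.36
finger_force: 0.0
```

Run:
```python
from h import *
s=ctrl.get_state(); print(s["eef_pos"],s["contact_force"],s["opening"],s["qpos"])
a,d=ctrl.read_camera("wrist"); C=cloud("wrist",d,s); save("w6",a)
z=C[...,2]
m=(d>0)&(z>.042)&(z<.055)&(abs(C[...,0]-.435)<.012)&(abs(C[...,1]+.246)<.03); P=C[m]
print("fin top",len(P),cv2.minAreaRect(P[:,:2].astype(np.float32)) if len(P)>5 else 0)
rt=rot(87,43); T=np.array([.4352,-.2359,.018])
plan([(T,rt,4)])
```

```text
[ 0.42938559 -0.28199531  0.06819482] [0.73193834 0.30306568 0.79731641] 0.3599398568375053 [-1.00040081  0.44516542  1.8019421   0.40691738  1.56114621 -1.09146588]
fin top 541 ((0.4350879192352295, -0.2469688355922699), (0.030167685821652412, 0.009666597470641136), 86.98184967041016)
[-0.0002,0.0005,0.0177,-0.002,-0.002,-0.001,-0.0004,0.001,0.0354,-0.003,-0.005,-0.003,-0.0006,0.0015,0.0532,-0.005,-0.007,-0.004,-0.0008,0.002,0.0709,-0.006,-0.009,-0.005]
```

View pics/w6.png

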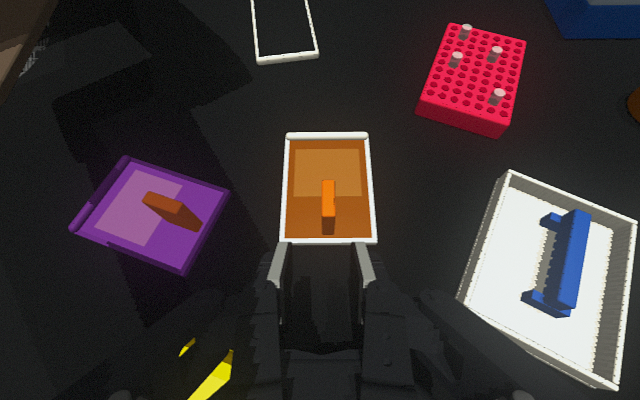

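Picture: amber plate ahead with its fin at (328,205) between the fingers, and the comb standing in the tray at (560,265). Advancing.

>>> {"method": "carry_out", "body": {"deltas": [0, 0, 0.02, 0, 0, 0, 0, 0.001, 0.038, 0, 0, 0, 0, 0.001, 0.055, 0, -0.005, -0.002, 0, 0.001, 0.069, 0, -0.009, -0.004, 0, 0.001, 0.069, 0, -0.009, -0.004]}}

```text
time: 11.12
eef_pos: [0.4336, -0.235, 0.0188]
tcp_rot: [0.673, 0.642, 0.263, -0.256]
contact_force: [-0.5, 0.1, -0.0]
opening: 0.363
finger_force: 0.0
```

Run:
```python
from h import *
s=ctrl.get_state(); print(s["eef_pos"],s["contact_force"],s["opening"])
rt=rot(87,43); T=np.array([.4352,-.2359,.018])
plan([(T,rt,1)])
```

```text
[ 0.43358217 -0.23495734  0.01884396] [-0.52927365  0.13141205 -0.03699066] 0.36251926102752263
[-0.0012,0.0017,0,-0.009,-0.002,0]
```

>>> {"method": "carry_out", "body": {"deltas": [-0.001, 0.001, 0, 0, 0, 0, -0.001, 0.001, 0, 0, 0, 0, -0.001, 0.001, 0, 0, 0, 0, -0.001, 0.001, 0, 0, 0, 0, -0.001, 0.001, 0, 0, 0, 0], "grip": 0, "grip_force": 80}}

```text
time: 11.75
eef_pos: [0.4355, -0.2381, 0.0196]
tcp_rot: [0.674, 0.642, 0.264, -0.254]
contact_force: [1.0, -1.3, 2.5]
opening: 0.082
finger_force: 78.7
```

Run:
```python
from h import *
S=[ctrl.get_state() for _ in range(3)]; s=S[-1]; print([x["eef_pos"] for x in S],s["contact_force"],s["opening"],s["finger_force"])
p=np.array(s["eef_pos"]); r=R.from_quat(s["tcp_rot"])
print("yaw", np.degrees(np.arctan2(*r.apply([1,0,0])[[1,0]])), "tilt",np.degrees(np.arccos(-r.apply([0,0,1])[2])))
fin=np.array([.4350,-.2465,.027]); off=r.inv().apply(fin-p); Rp=R.from_euler("z",87,degrees=True); rel=Rp.inv()*r
np.savez("pg.npz",off=off,rel=rel.as_quat()); print("off",off)
H=np.array([.561,.2222,.05]); Rs=R.from_euler("z",72.7,degrees=True)
def tcp(x,z,y=0.0003):
    rt=Rs*rel; return H+Rs.apply([x-.034,y,z+.027])-rt.apply(off), rt
up=p+[0,0,.10]
t1=tcp(-.075,.05); print(t1[0])
plan([(up,r),((.47,-.10,.15),R.from_euler("z",80,degrees=True)*rel),t1],vmax=.05)
```

```text
[array([ 0.43548325, -0.23807977,  0.01957097]), array([ 0.43548325, -0.23807977,  0.01957097]), array([ 0.43548325, -0.23807977,  0.01957097])] [ 1.03853765 -1.34743296  2.5221914 ] 0.0820518233688305 78.70109438896179
yaw 87.09754465754946 tilt 42.924025469536936
off [-0.00111657 -0.00011427 -0.01118322]
[0.53084777 0.12626026 0.11957097]
[0.0341,-0.0002,-0.0366,0,0,0,0.0681,-0.0004,-0.0732,0,0,0,0.1091,0.0089,-0.049,-0.028,0,0.03,0.1501,0.0182,-0.0248,-0.055,0,0.06,0.1911,0.0275,-0.0005,-0.083,0,0.089]
[0.03,0.0044,0.0362,-0.018,0.001,0.019,0.0601,0.0088,0.0724,-0.035,0.001,0.038,0.0901,0.0132,0.1086,-0.052,0.001,0.056,0.1202,0.0176,0.1448,-0.07,0.001,0.075,0.1502,0.0221,0.181,-0.087,0.001,0.094]
```

>>> {"method": "carry_out", "body": {"deltas": [0.02, 0, -0.022, 0, 0, 0, 0.05, 0, -0.054, 0, 0, 0, 0.075, 0, -0.08, 0, 0, 0, 0.109, 0.009, -0.049, -0.028, 0, 0.03, 0.15, 0.018, -0.025, -0.055, 0, 0.06]}}

```text
time: 12.38
eef_pos: [0.4575, -0.1444, 0.1389]
tcp_rot: [0.7, 0.613, 0.273, -0.244]
contact_force: [0.1, -0.2, -0.6]
opening: 0.079
finger_force: 78.4
```

```bash
cat >> h.py <<'E'
HOME=np.array([.561,.2222,.05]); Rs=R.from_euler("z",72.7,degrees=True)
def tcp(x,z,y=0.0003):
    "tcp pose that puts the held plate's middle at stage (x,y), underside z above the stage"
    f=np.load("pg.npz"); rt=Rs*R.from_quat(f["rel"]); return HOME+Rs.apply([x-.034,y,z+.027])-rt.apply(f["off"]), rt
E
python3 - <<'E'
from h import *
s=ctrl.get_state(); print(s["eef_pos"],s["opening"],s["finger_force"])
rel=R.from_quat(np.load("pg.npz")["rel"])
plan([((.47,-.06,.15),R.from_euler("z",80,degrees=True)*rel),tcp(-.085,.05)],vmax=.05)
E
```

```text
[ 0.45747786 -0.14444013  0.13886778] 0.07919363801021126 78.42327117919922
[0.035,0.0007,0.025,-0.015,0,0.013,0.07,0.0014,0.05,-0.029,-0.001,0.026,0.0983,0.01,0.0867,-0.051,0,0.05,0.1266,0.0187,0.1233,-0.073,0,0.073,0.1549,0.0274,0.16,-0.094,0,0.096]
[0.0288,0.0024,0.0372,-0.022,0,0.024]
```

>>> {"method": "carry_out", "body": {"deltas": [0.035, 0.001, 0.025, -0.015, 0, 0.013, 0.07, 0.001, 0.05, -0.029, 0, 0.026, 0.098, 0.01, 0.087, -0.051, 0, 0.05, 0.127, 0.019, 0.123, -0.073, 0, 0.073, 0.155, 0.027, 0.16, -0.094, 0, 0.096]}}

```text
time: 13.0
eef_pos: [0.5125, 0.0731, 0.127]
tcp_rot: [0.739, 0.566, 0.289, -0.224]
contact_force: [-0.0, 0.9, -0.8]
opening: 0.079
finger_force: 78.5
```

>>> {"method": "carry_out", "body": {"deltas": [0.029, 0.002, 0.037, -0.022, 0, 0.024, 0.029, 0.002, 0.037, -0.022, 0, 0.024, 0.029, 0.002, 0.037, -0.022, 0, 0.024]}}

```text
time: 13.38
eef_pos: [0.5263, 0.116, 0.12]
tcp_rot: [0.748, 0.554, 0.293, -0.219]
contact_force: [-1.0, -0.2, -1.0]
opening: 0.077
finger_force: 78.7
```

```bash
cat > look.py <<'E'
from h import *
import sys
s=ctrl.get_state(); p=np.array(s["eef_pos"]); r=R.from_quat(s["tcp_rot"]); f=np.load("pg.npz")
print("t",s["time"],"tcp",p.round(4),"F",np.round(s["contact_force"],1),"open",round(s["opening"],3))
fin=p+r.apply(f["off"]); Rp=r*R.from_quat(f["rel"]).inv()
print("kin plate stage xyz mm",((Rs.inv().apply(fin+Rp.apply([.034,0,-.027])-HOME))*1e3).round(1),"rpy",(Rs.inv()*Rp).as_euler("xyz",degrees=True).round(2))
a,d=ctrl.read_camera("wrist"); save(sys.argv[1],a); C=cloud("wrist",d,s); np.savez("l.npz",a=a,d=d,C=C)
L=Rs.inv().apply((C-HOME).reshape(-1,3)).reshape(C.shape); hsv=cv2.cvtColor(a,cv2.COLOR_RGB2HSV)
c=(d>0)&(abs(L[...,1])<.06)&(L[...,2]>-.01)&(L[...,2]<.09)
o=c&(hsv[...,1]>110)&(hsv[...,0]>4)&(hsv[...,0]<25)&(hsv[...,2]>50)
P=L[o]; 
if len(P)>50:
    q=np.median(P,0); g=P[abs(P[:,2]-q[2])<.02]; A=np.c_[g[:,:2],np.ones(len(g))]; k=np.linalg.lstsq(A,g[:,2],rcond=None)[0]
    for _ in range(3):
        res=abs(A@k-g[:,2])<.003; k=np.linalg.lstsq(A[res],g[res,2],rcond=None)[0]
    g=g[res]; rc=cv2.minAreaRect(g[:,:2].astype(np.float32)*1000)
    print("amber n",len(g),"slope deg x,y",np.degrees(k[:2]).round(2),"rect",rc,"z",np.median(g[:,2]).round(4))
    for lo in np.arange(-.1,.05,.02):
        b=g[(g[:,0]>lo)&(g[:,0]<lo+.02)]
        if len(b)>30: print(round(lo,2),np.percentile(b[:,1],[1,99]).round(4),np.percentile(b[:,1],[1,99]).mean().round(4))
st=c&(L[...,2]>.0055)&(L[...,2]<.0105)&(hsv[...,1]<60)&(abs(L[...,1])>.041)&(abs(L[...,1])<.055)&(L[...,0]<0)&(L[...,0]>-.05)
for sg in (-1,1):
    y=L[st&(L[...,1]*sg>0)][:,1]; print("guide",sg,len(y),np.percentile(y,[3,97]).round(4) if len(y)>5 else "")
E
python3 look.py w7; python3 -c "
from h import *
plan([tcp(-.075,.02),tcp(-.075,.006)],vmax=.03)"
```

```text
t 13.375 tcp [0.5263 0.116  0.12  ] F [-1.  -0.2 -1. ] open 0.077
kin plate stage xyz mm [-86.1   1.6  50.4] rpy [-0.03  0.04  0.17]
amber n 10743 slope deg x,y [-0.37  0.01] rect ((-88.12237548828125, 1.7866020202636719), (99.41354370117188, 72.14759063720703), 0.04236224666237831) z 0.0566
-0.1 [-0.0335  0.0369] 0.0017
-0.08 [-0.0334  0.0369] 0.0017
-0.06 [-0.0334  0.0369] 0.0018
-0.04 [-0.0332  0.0359] 0.0014
guide -1 13 [-0.0485 -0.0477]
guide 1 0 
[-0.0062,0.0004,0.0152,0,0,0.001,-0.0124,0.0008,0.0304,0,0.001,0.002,-0.0219,0.0008,0.0407,0,0.001,0.002]
```

View pics/w7.png

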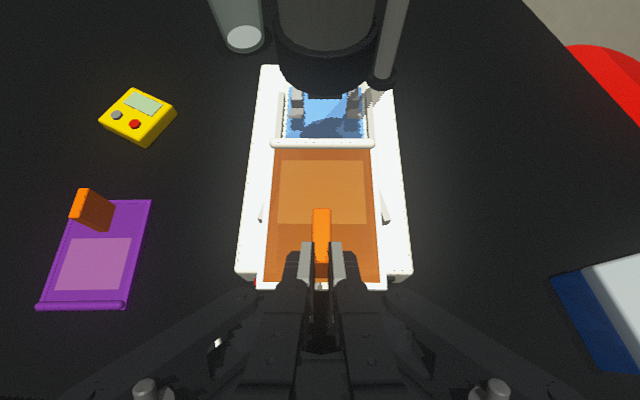

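Plate is level over the flared mouth: bead at (322,143), fin at (322,225), guides at (262,215) and (385,210). It sits about 1.5 mm left of the midline, so I correct that while lowering.

>>> {"method": "carry_out", "body": {"deltas": [-0.006, 0.001, 0.015, 0, 0, 0, -0.012, 0.001, 0.03, 0, 0, 0, -0.022, 0.001, 0.041, 0, 0, 0, -0.022, 0.001, 0.041, 0, 0, 0]}}

```text
time: 13.92
eef_pos: [0.5299, 0.1272, 0.0734]
tcp_rot: [0.748, 0.553, 0.292, -0.22]
contact_force: [-0.1, -0.4, -1.2]
opening: 0.082
finger_force: 78.7
```

```bash
python3 look.py w8; python3 -c "
from h import *
plan([tcp(-.07,.001)],vmax=.006)"
```

```text
t 13.925 tcp [0.5299 0.1272 0.0734] F [-0.1 -0.4 -1.2] open 0.082
kin plate stage xyz mm [-74.3   1.6   3.8] rpy [0.17 0.01 0.1 ]
amber n 10740 slope deg x,y [-0.34  0.18] rect ((-76.46940612792969, 1.6708106994628906), (99.50109100341797, 72.0943374633789), 0.1523006707429886) z 0.0101
-0.1 [-0.0337  0.0368] 0.0016
-0.08 [-0.0336  0.0367] 0.0016
-0.06 [-0.0335  0.0368] 0.0017
-0.04 [-0.0336  0.0367] 0.0016
guide -1 483 [-0.0481 -0.0422]
guide 1 491 [0.0416 0.0486]
[0.0005,0.0004,0.0058,-0.002,0,0]
```

>>> {"method": "carry_out", "body": {"deltas": [-0.0007, 0.0007, 0.0007, 0, 0, 0, -0.0014, 0.0013, 0.0014, 0, 0, 0, -0.0021, 0.0013, 0.0021, 0, 0, 0, -0.0021, 0.0013, 0.0021, 0, 0, 0]}}

```text
time: 14.48
eef_pos: [0.5326, 0.1264, 0.0727]
tcp_rot: [0.748, 0.554, 0.293, -0.219]
contact_force: [-0.5, -0.5, -0.4]
opening: 0.078
finger_force: 78.7
```

```bash
python3 look.py w9; python3 -c "
from h import *
plan([tcp(-.04,.0005)],vmax=.008)"
```

```text
t 14.475 tcp [0.5326 0.1264 0.0727] F [-0.5 -0.5 -0.4] open 0.078
kin plate stage xyz mm [-74.4  -1.3   3.2] rpy [-0.1  0.   0.1]
amber n 10752 slope deg x,y [-0.36 -0.1 ] rect ((-76.32511901855469, -1.2838287353515625), (72.3524398803711, 99.24674224853516), 89.9817886352539) z 0.0094
-0.1 [-0.0366  0.0341] -0.0013
-0.08 [-0.0365  0.034 ] -0.0013
-0.06 [-0.0364  0.0339] -0.0013
-0.04 [-0.0364  0.0339] -0.0012
guide -1 478 [-0.048  -0.0422]
guide 1 479 [0.0427 0.0486]
[0.0047,-0.0003,0.0051,0,0,0,0.0093,-0.0005,0.0101,0,0,0.001,0.014,-0.0008,0.0152,0,0,0.001,0.0187,-0.0011,0.0203,0,0,0.002,0.0234,-0.0014,0.0253,0,0,0.002]
```

>>> {"method": "carry_out", "body": {"deltas": [0.004, -0.001, 0.006, 0, 0, 0, 0.0085, -0.0012, 0.011, 0, 0, 0, 0.013, -0.0012, 0.016, 0, 0, 0, 0.018, -0.0012, 0.021, 0, 0, 0, 0.018, -0.0012, 0.021, 0, 0, 0]}}

```text
time: 15.15
eef_pos: [0.5394, 0.1537, 0.0696]
tcp_rot: [0.748, 0.554, 0.293, -0.219]
contact_force: [0.5, 0.0, -0.1]
opening: 0.081
finger_force: 78.7
```

```bash
python3 look.py w10; python3 -c "
from h import *
plan([tcp(-.02,-.001)],vmax=.008)"
```

```text
t 15.15 tcp [0.5394 0.1537 0.0696] F [ 0.5  0.  -0.1] open 0.081
kin plate stage xyz mm [-46.2   0.3   0. ] rpy [-0.09 -0.02  0.16]
amber n 10848 slope deg x,y [ 0.18 -0.02] rect ((-47.90833282470703, 0.4341773986816406), (72.23113250732422, 98.96489715576172), 89.95345306396484) z 0.0067
-0.1 [-0.0352  0.036 ] 0.0004
-0.08 [-0.035   0.0359] 0.0005
-0.06 [-0.0348  0.0357] 0.0004
-0.04 [-0.0348  0.0357] 0.0004
-0.02 [-0.0348  0.0356] 0.0004
0.0 [-0.0342  0.035 ] 0.0004
guide -1 579 [-0.0481 -0.0421]
guide 1 578 [0.0426 0.0486]
[0.0047,0,0.0047,0,0,0.001,0.0093,0.0001,0.0094,0,0,0.001,0.014,0.0001,0.0141,-0.001,0,0.002,0.0187,0.0002,0.0187,-0.001,0,0.003]
```

>>> {"method": "carry_out", "body": {"deltas": [0.0045, 0, 0.0045, 0, 0, 0, 0.009, 0, 0.009, 0, 0, 0, 0.0135, 0, 0.0135, 0, 0, 0, 0.0165, 0, 0.0165, 0, 0, 0, 0.0165, 0, 0.0165, 0, 0, 0]}}

```text
time: 15.82
eef_pos: [0.547, 0.176, 0.0696]
tcp_rot: [0.748, 0.554, 0.294, -0.219]
contact_force: [1.9, 0.4, 4.0]
opening: 0.078
finger_force: 78.9
```

```bash
python3 look.py w11; python3 -c "
from h import *
plan([tcp(-.0,-.001)],vmax=.006)"
```

```text
t 15.825 tcp [0.547  0.176  0.0696] F [1.9 0.4 4. ] open 0.078
kin plate stage xyz mm [-22.7  -0.4   0. ] rpy [-0.15 -0.1   0.08]
amber n 10868 slope deg x,y [ 0.22 -0.02] rect ((-24.43424415588379, -0.2596778869628906), (72.15286254882812, 99.17768859863281), 89.92593383789062) z 0.0067
-0.08 [-0.036   0.0355] -0.0002
-0.06 [-0.0357  0.0352] -0.0002
-0.04 [-0.0355  0.0351] -0.0002
-0.02 [-0.0355  0.035 ] -0.0003
0.0 [-0.0355  0.035 ] -0.0002
0.02 [-0.0355  0.0348] -0.0004
guide -1 671 [-0.0481 -0.0422]
guide 1 668 [0.0426 0.0486]
[0.004,-0.0001,0.0041,0,0,0.001,0.008,-0.0002,0.0081,0,-0.001,0.001,0.012,-0.0004,0.0122,0.001,-0.001,0.002,0.016,-0.0005,0.0163,0.001,-0.002,0.003]
```

>>> {"method": "carry_out", "body": {"deltas": [0.003, 0, 0.003, 0, 0, 0, 0.006, 0, 0.006, 0, 0, 0, 0.009, 0, 0.009, 0, 0, 0, 0.011, 0, 0.011, 0, 0, 0], "grip_force": 100}}

```text
time: 16.38
eef_pos: [0.5525, 0.1879, 0.0695]
tcp_rot: [0.748, 0.555, 0.294, -0.216]
contact_force: [-4.3, -12.7, 11.6]
opening: 0.07
finger_force: 101.1
```

```bash
python3 look.py w12 | head -3; python3 -c "
from h import *
plan([tcp(.001,-.001)],vmax=.006)"
```

```text
t 16.375 tcp [0.5525 0.1879 0.0695] F [ -4.3 -12.7  11.6] open 0.07
kin plate stage xyz mm [-9.8 -2.1 -0.1] rpy [-0.37  0.14  0.06]
amber n 10648 slope deg x,y [ 0.28 -0.01] rect ((-12.03228759765625, -1.5045890808105469), (98.11979675292969, 72.216064453125), 0.45628461241722107) z 0.0066
[0.0034,-0.0011,0.0039,0.002,0.001,0.002,0.0069,-0.0022,0.0077,0.004,0.002,0.004]
```

>>> {"method": "carry_out", "body": {"deltas": [0.0025, -0.0005, 0.0025, 0, 0, 0, 0.005, -0.001, 0.005, 0, 0, 0, 0.0075, -0.001, 0.0075, 0, 0, 0, 0.0085, -0.001, 0.0085, 0, 0, 0]}}

```text
time: 16.92
eef_pos: [0.5551, 0.201, 0.0695]
tcp_rot: [0.748, 0.554, 0.295, -0.217]
contact_force: [-3.4, -7.6, 9.9]
opening: 0.069
finger_force: 100.5
```

```bash
python3 look.py w13 | head -3
python3 - <<'E'
from h import *
f=np.load("l.npz"); L=Rs.inv().apply((f["C"]-HOME).reshape(-1,3)).reshape(f["C"].shape); a=f["a"]; hsv=cv2.cvtColor(a,cv2.COLOR_RGB2HSV)
m=(f["d"]>0)&(abs(L[...,2]-.012)<.012)
for y in (-.028,0,.028):
    k=m&(abs(L[...,1]-y)<.004)&(L[...,0]>.0)&(L[...,0]<.1)
    P=L[k]; o=np.argsort(P[:,0]); print(y,[(x,round(float(np.median(P[abs(P[:,0]-x)<.002][:,2])),4)) for x in np.arange(.01,.1,.005) if (abs(P[:,0]-x)<.002).sum()>2])
E
```

```text
t 16.925 tcp [0.5551 0.201  0.0695] F [-3.4 -7.6  9.9] open 0.069
kin plate stage xyz mm [ 3.6 -0.7 -0. ] rpy [-0.29 -0.04  0.03]
amber n 7722 slope deg x,y [ 0.51 -0.01] rect ((-9.10948371887207, -0.5205001831054688), (72.26683044433594, 77.17139434814453), 89.76720428466797) z 0.0066
-0.028 [(np.float64(0.01), 0.0069), (np.float64(0.015), 0.0068), (np.float64(0.019999999999999997), 0.0069), (np.float64(0.024999999999999998), 0.0066)]
0 [(np.float64(0.01), 0.007), (np.float64(0.015), 0.007), (np.float64(0.019999999999999997), 0.0064)]
0.028 [(np.float64(0.01), 0.0067), (np.float64(0.015), 0.0067), (np.float64(0.019999999999999997), 0.0069), (np.float64(0.024999999999999998), 0.0069)]
```

View pics/w13.png

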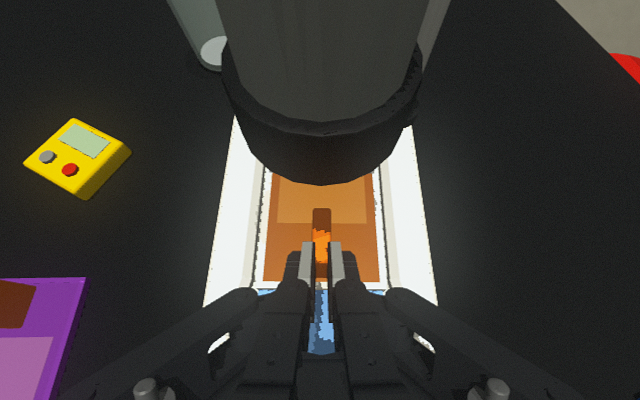

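Plate shown close to home under the head at (322,175); the clips are hidden. I check them with the side camera.

Run:
```python
from h import *
a,d=ctrl.read_camera("side"); C=cloud("side",d); L=Rs.inv().apply((C-HOME).reshape(-1,3)).reshape(C.shape)
m=ctrl.camera_model("side"); 
def px(x,y,z):
    w=HOME+Rs.apply([x,y,z]); c=np.array(m["extrinsics"])@np.r_[w,1]; k=np.array(m["intrinsics"])@c[:3]; return (k[:2]/k[2])
for n,q in dict(noseL=(.041,.028,.006),noseR=(.041,-.028,.006),rampL=(.018,.028,.021),hingeL=(.105,.028,.012),stop=(.058,0,.005),bead=(.051,0,.012)).items(): print(n,px(*q).round(1))
for y in (-.028,0,.028):
    k=(d>0)&(abs(L[...,1]-y)<.005)&(L[...,2]<.03)&(L[...,2]>-.01)
    print(y,[(int(x*1e3),(L[k&(abs(L[...,0]-x)<.0025)][:,2]*1e3).round(1).tolist()[:8]) for x in np.arange(.01,.11,.005)])
c=a[220:320,210:340]; save("side1",cv2.resize(c,None,fx=6,fy=6,interpolation=cv2.INTER_CUBIC))
```

```text
noseL [267.  270.9]
noseR [258.7 259.7]
rampL [273.5 264.5]
hingeL [247.5 278.2]
stop [257.8 267.7]
bead [259.7 265.1]
-0.028 [(10, [3.7, 8.6]), (15, [3.5, 5.5, 7.9]), (19, [2.8, 6.9, 3.4, 4.1]), (24, [21.5, 19.6, 6.9, 7.9, 3.6]), (30, [17.4, 22.4, 18.8, 7.7]), (34, [19.6, 19.4, 18.7, 16.3, 14.3, 13.7, 6.3, 5.7]), (39, [13.8, 11.5, 12.4, 9.7, 5.1]), (45, [22.0, 21.4, 10.6, 9.1]), (49, [19.3, 21.5, 16.5, 10.2, 4.0, 5.9]), (54, [21.4, 20.6, 19.6, 10.0]), (59, [21.9, 19.8, 20.3, 22.5, 17.7, 16.7, 10.2, 9.2]), (64, [19.7, 21.6, 20.8, 20.3, 12.6, 5.6, 0.3, -1.5]), (69, [21.7, 22.5, 21.5, 19.0, -1.4, -0.9, -3.3]), (74, [22.2, 22.2, 21.1, 20.9, 17.8, 1.8, 0.3]), (79, [21.4, 20.9, 21.5, 20.4, 18.4, 2.9, 0.0, -2.7]), (84, [22.9, 21.5, -0.8, 0.1, -1.1, 0.4, -1.5, -2.3]), (89, [18.3, 19.4, 19.6, 19.4, -2.2, -0.4, -1.6]), (94, [20.8, 21.9, 18.9, -0.7, 0.0]), (99, [22.2, 16.8, 20.7, 21.2, -1.7, -0.7, -0.0, 0.4]), (104, [19.5, 20.6, 20.6, 22.1, -1.2])]
0 [(10, [6.3, 6.2, 3.1, 6.9]), (15, [7.1, 6.9, 5.3]), (19, [7.8, 7.3, 8.2, 5.9]), (24, [6.4, 7.8, 6.6]), (30, [4.3, 4.1, 3.7]), (34, [4.7, 5.1, 0.9
[... 606 characters left out ...]
, 14.5, 14.3, 3.8, 2.4]), (39, [13.0, 12.4, 14.6, 9.4, 13.1]), (45, [21.5, 11.7, 11.2, 8.2, 6.7]), (49, [21.0, 26.4, 20.7, 19.5, 20.5, 9.3, 14.7, 3.6]), (54, [20.5, 23.2, 19.8, 21.5, 17.5, 6.8, 5.6]), (59, [21.0, 20.7, 20.5, 10.0, 10.2, 5.6, 2.2]), (64, [19.5, 22.0, 19.3, 23.6, 18.2, 18.5, 0.9, 0.9]), (69, [19.5, 21.1, 19.0, 19.1, 18.4, -0.2, 1.7, -1.8]), (74, [20.5, 20.6, 18.2, 19.7, -0.9, -1.0, -0.9, -2.8]), (79, [20.3, 0.0, -3.3, -0.5]), (84, [19.0, 19.8, 19.5, 20.1, 18.5, -1.7, -2.7, -0.4]), (89, [21.9, 20.4, 19.9, 21.1, -2.0, 0.4, -3.4]), (94, [19.3, 19.4, 19.8, 19.0, -0.2, -0.4, -0.7, -0.9]), (99, [19.1, 20.2, 17.8, 17.9, -3.9, -2.1, -1.7, -3.0]), (104, [20.6, 19.7, 19.8, 21.2, 17.1])]
```

View pics/side1.png

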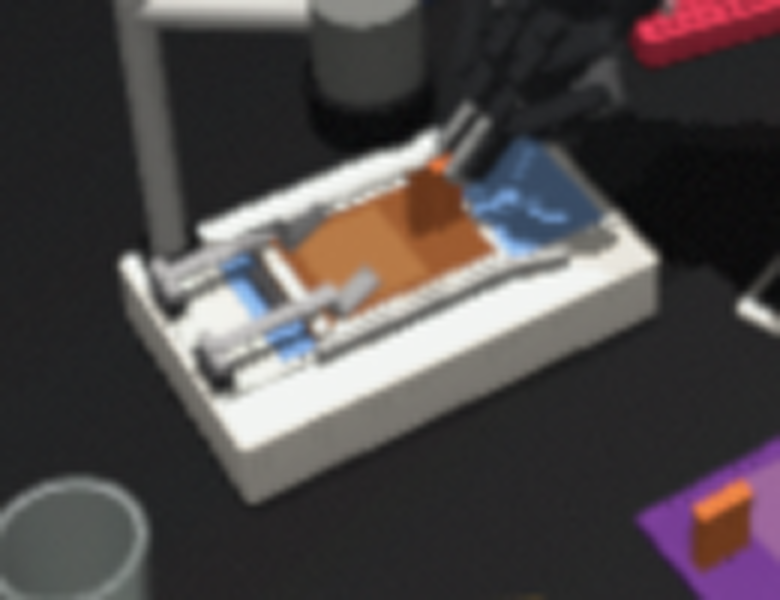

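The side view shows the white bead at crop (275,265)–(320,325), beyond both clip ramps at (300,225) and (358,288). Both strips are nearly level (about 0.02 rad), so they have snapped onto the glass. I relax slightly and let go.

>>> {"method": "carry_out", "body": {"deltas": [-0.001, 0, -0.001, 0, 0, 0, -0.001, 0, -0.001, 0, 0, 0]}}

```text
time: 17.27
eef_pos: [0.5546, 0.2008, 0.0696]
tcp_rot: [0.748, 0.553, 0.295, -0.218]
contact_force: [1.6, 0.6, 7.3]
opening: 0.069
finger_force: 99.4
```

>>> {"method": "carry_out", "body": {"deltas": [0, 0, 0, 0, 0, 0, 0, 0, 0, 0, 0, 0, 0, 0, 0, 0, 0, 0, 0, 0, 0, 0, 0, 0], "grip": 36}}

```text
time: 17.77
eef_pos: [0.5523, 0.2007, 0.0671]
tcp_rot: [0.748, 0.554, 0.293, -0.219]
contact_force: [0.4, -0.1, 0.3]
opening: 0.357
finger_force: 0.0
```

>>> {"method": "carry_out", "body": {"deltas": [0, 0, -0.015, 0, 0, 0, 0, 0, -0.04, 0, 0, 0, 0, 0, -0.08, 0, 0, 0, 0, 0, -0.12, 0, 0, 0, 0, 0, -0.12, 0, 0, 0]}}

```text
time: 18.4
eef_pos: [0.5312, 0.1201, 0.1589]
tcp_rot: [0.748, 0.554, 0.295, -0.216]
contact_force: [-0.2, 0.6, 0.3]
opening: 0.362
finger_force: 0.0
```

```bash
python3 look.py w14|head -4
python3 - <<'E'
from h import *
a,d=ctrl.read_camera("side"); C=cloud("side",d); L=Rs.inv().apply((C-HOME).reshape(-1,3)).reshape(C.shape)
for y in (-.028,.028):
    k=(d>0)&(abs(L[...,1]-y)<.006)&(L[...,2]<.03)&(L[...,2]>.0155)&(L[...,0]>.046)&(L[...,0]<.105); P=L[k]; print(y,len(P),np.polyfit(P[:,0],P[:,2],1))
save("side2",cv2.resize(a[150:340,190:430],None,fx=3.1,fy=3.1,interpolation=cv2.INTER_CUBIC))
E
```

```text
t 18.4 tcp [0.5312 0.1201 0.1589] F [-0.2  0.6  0.3] open 0.362
kin plate stage xyz mm [-80.7  -2.   89.3] rpy [-0.48  0.02 -0.07]
amber n 4194 slope deg x,y [ 0.43 -0.03] rect ((0.2731666564941406, -0.3524208068847656), (71.9185791015625, 96.76158142089844), 89.72095489501953) z 0.0066
-0.06 [-0.0352  0.0352] 0.0
-0.028 54 [-0.01863944  0.02173977]
0.028 60 [-0.01944806  0.02137455]
```

View pics/side2.png

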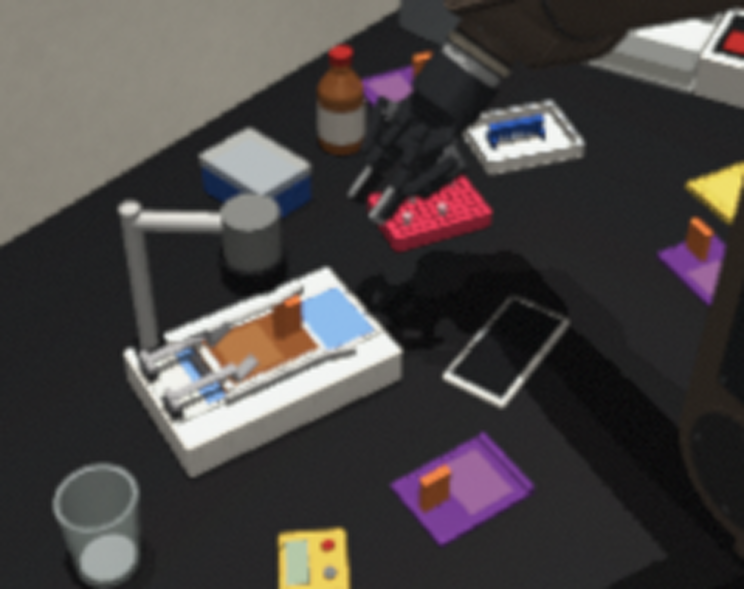

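Plate home with its bead behind both clips, at (200,358); the comb stands in the tray at (515,130), the hand is clear, and the bystanders look unmoved.

```bash
python3 -c "
from plant import ctrl
print(ctrl.sign_off())"
```

```text
the job is handed in; nothing more can be done
None
```

The job is handed in at about 18.5 s of the 58 s allowed: the blue comb stands on its feet in the white tray, and the amber plate is home on the stage, released, with both clips snapped down behind its bead onto the glass.

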